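# Open the vial shaker's two-button safety lid

### The arm

A 6-joint arm with a two-finger parallel gripper is mounted at the origin on the work surface. World frame = base frame: x ahead of the robot, y to its left, z up, the work surface at z = 0. Lengths are in m, angles in rad, forces in N, time in s.
With the tool pointing down it reaches from about 0.35 to 0.975 m from the base axis. Payload 4.9 kg.
Tool frame: the origin (TCP) lies midway between the tips of the shut fingers; the grasp point (between the pads) lies 19 mm behind it; z points along the fingers, y is the line along which they close (so a half turn about z gives the same grasp; the last joint's range is limited). The gripper opens to 85 mm and grips with 20 to 120 N. Pads are 22 mm wide; open, the fingers measure 114 mm over their backs; the gripper's body (76 mm by 85 mm) begins 54 mm behind the grasp point. The pads swing forward as they close: fully open they stand 13 mm farther back than shut.
Start: joints at [0.988, 0.053, 1.613, -0, 1.476, -0.119], TCP at [0.28, 0.559, 0.199] pointing down, gripper open.
Joint ranges: [-3.01, 3.01], [-1.01, 2.22], [0.06, 2.58], [-1.02, 4.17], [0.09, 2.62], [-3.14, 3.14]. Speed limits (rad/s): [2.57, 2.57, 3.14, 3.14, 3.14, 3.14].

### API

Orientations are given as a rotation vector (axis times angle).
In Python, from station import ctrl gives the robot as it stands.
- The arm moves only by the tool carry_out, never from a script. Its argument "moves" is a list of rows, each an object of numbers: "x", "y", "z": the shift along the tool's x, y, z in units of 25 mm (1.0 is 25 mm); "turn": the turn about the tool's z in rad. In form: [{"x": .., "y": .., "z": .., "turn": ..}, ...]. A call has exactly 8 rows; each row shifts and turns the commanded pose from where the row before left it, along the tool's axes as they then stand; what a row does not reach is not made up. A row lasts 1/10 s, in which the tool goes at most 50 mm and 8.59 degrees, less where a joint would pass 70% of its speed; a pose out of reach is approached as far as the arm can. A call is refused whole if a number of a shift passes 1 or a number of a turn 0.15, either way. A call with a gripper value outside its range is refused whole. "grip" is the finger opening in mm, from 0 to 85.4, set as the call begins (left out, the last holds). The fingers move at their own pace and stop on an object; "newtons" is the grip in N (left out, the last holds). Time passes only in rows, so rows that do not move let the fingers close, or fill a call up. It gives the time, the measured TCP pose, the force, the opening and the grip force at its end, in the units of the state.
- ctrl.get_obs(): the state, without advancing time (a new reading comes with each control period).
- ctrl.get_image(name): name is "scene" or "top" or "wrist"; returns the picture (420x560x3 uint8, red, green, blue); there is no depth.
- ctrl.calibration(name): a dict with "fx", "fy", "cx", "cy" (pixels), "k1" (the pictures are not rectified: a ray, as slopes to the right and down, at radius r is drawn at 1 + k1 r^2 times it, then the intrinsics apply), "R" (3x3) and "t" (3): a world point X has camera coordinates R X + t; the wrist camera has in their place "T_tool_cam" (4x4, takes a point from camera to tool coordinates, whose origin is the TCP and whose axes are the flange's). Camera axes: x right, y down, z forward; pixel columns grow to the right and rows downward; lengths in m; the calibration is good to about 2 mm. A picture is of the moment at which its call begins: read the wrist's pose just before it. calibration takes no time and is no camera call.
- ctrl.finish_job(): hands the job in; it is judged then, once.
Trained networks look in the newest picture that a camera, given by its name, has taken for a name from the list of things; names that differ only in an ending like _2 or _b are one class to them, and where a whole thing is asked for, a point or a joint stands for the part that bears it (a point fixed in the world has none). Each returns a list of dicts, best first, with "confidence" (0 to 1); they miss things now and then, are a little off and sometimes report something else, mostly with a low value. They report only what shows in the picture. A call takes as long as a camera call. They do not tell look-alikes from the thing itself.
- ctrl.look_for(camera, query): "rect" ([left, top, width, height] in pixels, round what is visible of it).
- ctrl.mark_of(camera, query): "pixel" ([column, row] in pixels: a listed point, or the origin of a listed thing).
The state is a dict: "t": time; "q": joint angles; "dq": joint speeds; "effort": joint torques, N m; "tool_pos": TCP position; "tool_rot": TCP orientation; "contact_force": force on the tool from outside, world axes, zero at the start; "wrist_torque": the same for the moment, N m; "opening": finger opening in m; "grip_force": force on a finger pad.
Only numpy, scipy, OpenCV 4.12 (cv2) and the standard library are available. Lean on these libraries where they do the work, as an engineer would, in place of code of your own. Each camera call takes 0.05 s, during which the arm holds its last target. There are 200 camera calls.

### The job

Open the clear lid of the vial shaker: press the two square catch buttons on its front deck together, one fingertip on each, and keep both held down until the lid has risen by itself all the way to its stop, then let both buttons go. Nothing is to be gripped or lifted: do not pry at the lid, do not press the small round run key, and leave the vials and the other things around it standing as they are.

Things in the scene. Friction and masses are not known exactly. Their poses are not given: they have to be found in the camera images.
- shaker: off-white vial shaker, fixed. Origin on the bench under it; x points from its front deck to the rear hinge, y to the left, z up. Housing x -150 to +140, y +-110 mm; deck 85 mm above the bench. A clear lid covers it from x = -60 mm back (y +-94 mm), 122 mm high when shut. On the open deck: catch buttons at x -105, y +30 and -30 mm, flat display at y -80, run key at x -112, y +85 mm
- catch_left_top (a point): centre of the top face of the left catch button (+y side): a grey square cap 20 x 20 mm that stands 10 mm above the deck (95 mm above the bench) when up. The two buttons are 60 mm apart, centre to centre, along the shaker's y axis; each is pressed straight down and springs back
- catch_right_top (a point): the same for the right catch button (-y side)
- catch_left (a joint): how far the left catch button is pressed, m: 0 up, 0.006 fully down (4 mm of the cap then still stands above the deck). It takes 1.5 N to start and 4.5 N at the bottom (both together 9 N); its bolt lets go of the lid at about 0.0035
- catch_right (a joint): the same for the right catch button
- lid (a joint): lid angle about the rear hinge, rad: 0 shut, 0.34 at its stop (front edge about 60 mm higher). A damped spring lifts it in about 2.5 s while both buttons are held; at the stop it stays up. Either bolt alone keeps it shut; if a button is let go before about 0.25, a second tooth catches it part-way until both are pressed again
- lid_front (a point): middle of the front edge of the lid's grey lip, 93 mm above the bench when shut, 47 mm behind the line of the button centres
- run_key (a joint): how far the run key is pressed, m: 0 up, 0.004 down. To be left alone
- run_key_top (a point): centre of the top of the run key, a small round grey key of 16 mm diameter that stands 6 mm above the deck, near its left end
- deck_vial: loose amber vial with blue cap, 12 mm diameter, 32 mm tall, on the deck between and slightly in front of the catch buttons (axis 15 to 23 mm in front of the line of their centres, at most 8 mm off the middle). Origin at the centre of its foot
- bench_vial: the same kind of vial standing on the bench in front of the shaker; origin at the centre of its foot
- marker: marker pen lying on the bench in front of the shaker, 125 mm long, 13 mm thick; origin under its middle
- calculator: desk calculator lying beside the shaker, 155 x 105 x 18 mm; origin under its middle
- vial_rack: grey rack with capped vials beside the shaker, 130 x 90 mm, 43 mm high; origin under its middle
- bottle: amber bottle with a blue cap, 66 mm in diameter, 135 mm tall, beside the lidded part of the shaker; origin at the centre of its foot
- beaker: empty glass beaker, 64 mm in diameter, 75 mm tall, beside the lidded part of the shaker; origin at the centre of its foot
There are look-alikes about, which are no part of the job. What is meant by the beaker is not pink, and is the larger of those in its own colour.

How it is judged:
By the outcome, as a careful person would: the job done as asked, in the order asked, and still so for the second after the job is handed in, with the robot touching nothing.
It also fails if it takes over 38 s, if anything falls off the work surface, if the arm or the gripper's body presses on something with over 40 N, if the wrist force passes 120 N, or if a joint passes its speed limit or range.

## Working session

There is one attempt and no reset: what is moved stays moved. The work goes in short steps, Python scripts to look and compute and a tool call to move; the robot and the scene stay as the last step left them, time stands still between calls to the robot, and variables do not carry over. Pictures are saved under pics/ and viewed, at most 10 in all, crops included, and the job is handed in when it is done.

Besides the shell and the picture viewer there is one more tool, called after ">>>" as a command line: name --argument value ..., lists and objects as JSON in quotes. carry_out: Moves the arm, as the interface text tells. Its arguments: {"type":"object","properties":{"moves":{"type":"array"},"grip":{"type":"number"},"newtons":{"type":"number"}},"required":["moves"]}

```bash
mkdir -p pics; cat > h.py <<'E'
import numpy as np, cv2
from scipy.spatial.transform import Rotation as Ro
from station import ctrl
def cam(name):
    c=ctrl.calibration(name)
    if 'R' in c: return c,np.array(c['R']),np.array(c['t'])
    o=ctrl.get_obs(); T=np.eye(4); T[:3,:3]=Ro.from_rotvec(o['tool_rot']).as_matrix(); T[:3,3]=o['tool_pos']
    W=np.linalg.inv(T@np.array(c['T_tool_cam'])); return c,W[:3,:3],W[:3,3]
def onplane(name,px,z):
    c,R,t=cam(name); K=np.array([[c['fx'],0,c['cx']],[0,c['fy'],c['cy']],[0,0,1.]])
    s=cv2.undistortPoints(np.array([[px]],float),K,np.array([c['k1'],0,0,0.]))[0,0]
    d=R.T@np.r_[s,1]; C=-R.T@t; return C+d*(z-C[2])/d[2]
def proj(name,X):
    c,R,t=cam(name); K=np.array([[c['fx'],0,c['cx']],[0,c['fy'],c['cy']],[0,0,1.]])
    return cv2.projectPoints(np.atleast_2d(X).astype(float),cv2.Rodrigues(R)[0],t,K,np.array([c['k1'],0,0,0.]))[0][:,0]
def save(name,f):
    im=ctrl.get_image(name); cv2.imwrite('pics/'+f,cv2.cvtColor(im,cv2.COLOR_RGB2BGR)); return im
E
python3 - <<'E'
from h import *
for n in ['scene','top']:
    save(n,n+'0.png')
    for q,z in [('catch_left_top',.095),('catch_right_top',.095),('run_key_top',.091),('lid_front',.093),('deck_vial',.085)]:
        for r in ctrl.mark_of(n,q)[:4]: print(n,q,np.round(r['pixel'],1),round(r['confidence'],2),onplane(n,r['pixel'],z).round(4))
o=ctrl.get_obs();print(o['t'],o['tool_pos'],o['tool_rot'],o['opening'])
a=cv2.imread('pics/scene0.png');b=cv2.imread('pics/top0.png')
cv2.imwrite('pics/both.png',cv2.resize(np.vstack([a,b]),None,fx=.71,fy=.71))
E
```

```text
scene catch_left_top [282.3 195.1] 0.48 [0.5552 0.0166 0.095 ]
scene catch_right_top [266.1 178.2] 0.45 [ 0.557  -0.0481  0.095 ]
scene run_key_top [295.7 205.7] 0.36 [0.546  0.0562 0.091 ]
scene lid_front [255.1 193. ] 0.66 [ 0.6025 -0.0237  0.093 ]
scene deck_vial [280.8 184. ] 0.45 [ 0.5329 -0.0218  0.085 ]
top catch_left_top [278.7 235.9] 0.67 [0.5394 0.0127 0.095 ]
top catch_right_top [306.2 230.7] 0.64 [ 0.5516 -0.0452  0.095 ]
top run_key_top [252.4 231.5] 0.56 [0.5476 0.0683 0.091 ]
top lid_front [292.2 214.5] 0.79 [ 0.5854 -0.0151  0.093 ]
top lid_front [361.1 177.6] 0.55 [ 0.6684 -0.1619  0.093 ]
top deck_vial [294.1 237.8] 0.48 [ 0.5366 -0.0205  0.085 ]
0.6 [0.27958181 0.55895146 0.19860501] [-7.22062228e-01 -3.05746560e+00  4.20634767e-05] 0.0854967254360284
```

View pics/top0.png

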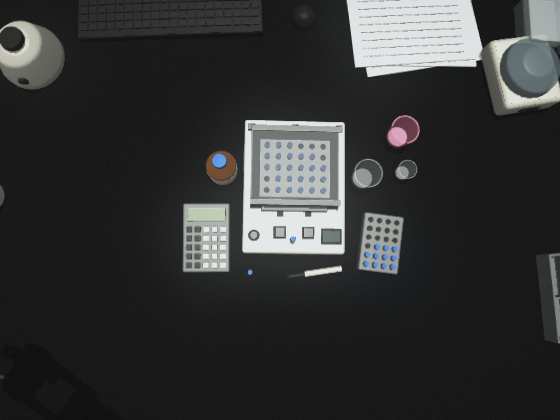

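View pics/scene0.png

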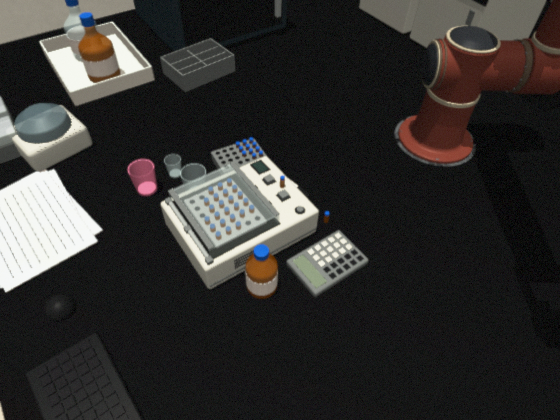

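The top picture shows the catch buttons at about (280,232) and (308,233), with the run key at (254,235) and the deck vial's cap at (293,239). In the scene picture the buttons are at (284,196) and (269,180) and the run key at (300,210). The candidates for "button" are therefore those two squares, the round key and the display at (331,236). I choose the two squares.

```bash
python3 - <<'E'
from h import *
im=cv2.imread('pics/top0.png')[195:265,235:355]
cv2.imwrite('pics/c.png',cv2.resize(im,None,fx=6,fy=6,interpolation=cv2.INTER_CUBIC))
for p,z in [((279.5,232),.095),((308,232.8),.095),((254,235),.091)]: print('top',onplane('top',p,z).round(4))
for p,z in [((284,195.5),.095),((269,180),.095),((300,210),.091)]: print('scene',onplane('scene',p,z).round(4))
o=ctrl.get_obs();R=Ro.from_rotvec(o['tool_rot']).as_matrix();print(R.round(3));print(np.round(ctrl.calibration('wrist')['T_tool_cam'],3))
print('delta',R.T@(np.array([.545,-.017,.26])-o['tool_pos'])/.025, o['contact_force'])
E
```

```text
top [0.5476 0.0112 0.095 ]
top [ 0.5473 -0.049   0.095 ]
top [0.5403 0.0647 0.091 ]
scene [0.5527 0.0197 0.095 ]
scene [ 0.5545 -0.0395  0.095 ]
scene [0.5453 0.0716 0.091 ]
[[-0.894  0.447 -0.   ]
 [ 0.447  0.894 -0.   ]
 [ 0.    -0.    -1.   ]]
[[-0.002 -0.952 -0.307  0.078]
 [ 1.    -0.001 -0.002  0.001]
 [ 0.001 -0.307  0.952 -0.174]
 [ 0.     0.     0.     1.   ]]
delta [-19.8016602  -15.85440847  -2.45559933] [-0.16901684 -0.35647833 -0.33333193]
```

View pics/c.png

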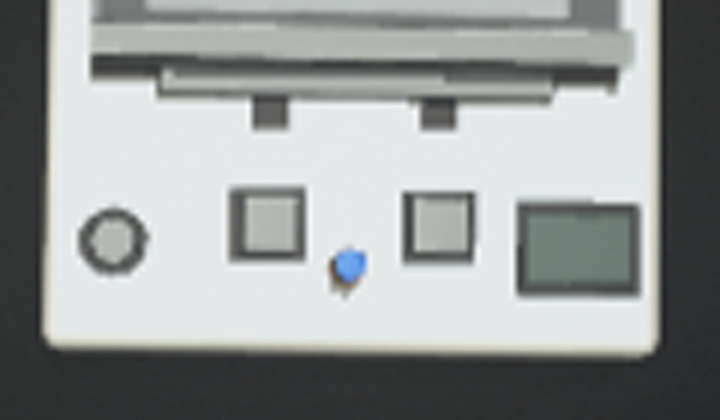

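The crop confirms the two square caps at (280,232) and (308,232). The round key is at the left, the display at the right and the vial cap in the middle, slightly forward. The shaker's yaw is about 0.

>>> carry_out --grip 46 --moves '[{"x": -0.8, "y": -0.7, "z": -0.3, "turn": -0.058}, {"x": -0.8, "y": -0.8, "z": -0.3, "turn": -0.058}, {"x": -0.8, "y": -0.9, "z": -0.3, "turn": -0.058}, {"x": -0.7, "y": -1, "z": -0.3, "turn": -0.058}, {"x": -0.7, "y": -1, "z": -0.3, "turn": -0.058}, {"x": -0.6, "y": -1, "z": -0.3, "turn": -0.058}, {"x": -0.5, "y": -1, "z": 0, "turn": -0.058}, {"x": -0.5, "y": -1, "z": 0, "turn": -0.058}]'

```text
t: 1.4
tool_pos: [0.3636, 0.3427, 0.2443]
tool_rot: [-0.004, 3.14, 0.001]
contact_force: [0.7, 0.2, 0.4]
opening: 0.046
grip_force: 0.0
```

>>> carry_out --moves '[{"x": -0.45, "y": -1}, {"x": -0.45, "y": -1}, {"x": -0.45, "y": -1}, {"x": -0.45, "y": -1}, {"x": -0.45, "y": -1}, {"x": -0.45, "y": -1}, {"x": -0.45, "y": -1}, {"x": -0.45, "y": -1}]'

```text
validation failed for argument at $.mo...
```

>>> carry_out --moves '[{"x": -0.45, "y": -1}, {"x": -0.45, "y": -1}, {"x": -0.45, "y": -1}, {"x": -0.45, "y": -1}, {"x": -0.45, "y": -0.5}, {"x": -0.45}, {"x": -0.2}, {}]'

```text
validation failed for argument at $.mo...
```

```bash
cat > look.py <<'E'
from h import *
import sys
o=ctrl.get_obs(); save('wrist',sys.argv[1])
print(o['t'],o['tool_pos'].round(4),o['tool_rot'].round(4),o['contact_force'])
for q,z in [('catch_left_top',.095),('catch_right_top',.095),('run_key_top',.091),('lid_front',.093),('deck_vial',.085)]:
    for r in ctrl.mark_of('wrist',q)[:2]: print(q,np.round(r['pixel'],1),round(r['confidence'],2),onplane('wrist',r['pixel'],z).round(4))
p=o['tool_pos']; print('tip px',proj('wrist',[p,p+[0,.03,0],p-[0,.03,0]]).round())
E
python3 look.py w1.png
```

```text
1.4 [0.3636 0.3427 0.2443] [-4.3000e-03  3.1405e+00  1.1000e-03] [0.72966526 0.21686054 0.43774673]
run_key_top [ 25.3 339.1] 0.57 [0.542  0.0662 0.091 ]
tip px [[275. 248.]
 [333. 248.]
 [216. 248.]]
```

View pics/w1.png

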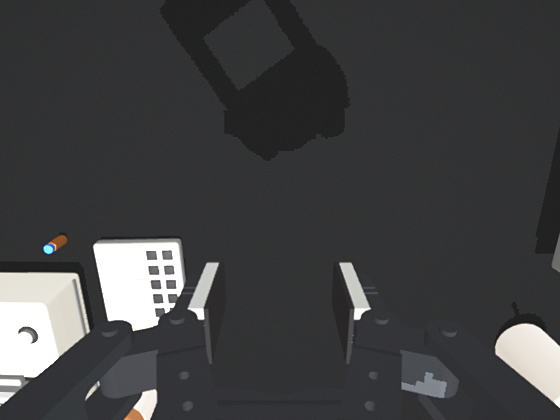

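The moves were refused because every row needs all four keys. The picture still shows the fingertips at about (212,265) and (348,265), with the shaker's corner and run key at the left (27,335).

>>> carry_out --moves '[{"x": -0.45, "y": -1, "z": 0, "turn": 0}, {"x": -0.45, "y": -1, "z": 0, "turn": 0}, {"x": -0.45, "y": -1, "z": 0, "turn": 0}, {"x": -0.45, "y": -1, "z": 0, "turn": 0}, {"x": -0.45, "y": -1, "z": 0, "turn": 0}, {"x": -0.45, "y": -1, "z": 0, "turn": 0}, {"x": -0.45, "y": -1, "z": 0, "turn": 0}, {"x": -0.45, "y": -1, "z": 0, "turn": 0}]'

```text
t: 2.5
tool_pos: [0.4535, 0.1437, 0.2436]
tool_rot: [0.003, -3.142, -0.0]
contact_force: [0.9, 0.7, 0.4]
opening: 0.0461
grip_force: 0.0
```

>>> carry_out --moves '[{"x": -0.45, "y": -1, "z": 0, "turn": 0}, {"x": -0.45, "y": -1, "z": 0, "turn": 0}, {"x": -0.45, "y": -1, "z": 0, "turn": 0}, {"x": -0.45, "y": -1, "z": 0, "turn": 0}, {"x": -0.45, "y": -1, "z": 0, "turn": 0}, {"x": -0.45, "y": -0.7, "z": 0, "turn": 0}, {"x": -0.45, "y": 0, "z": 0, "turn": 0}, {"x": 0, "y": 0, "z": 0, "turn": 0}]'

```text
t: 3.3
tool_pos: [0.5329, 0.002, 0.2432]
tool_rot: [0.001, -3.141, -0.001]
contact_force: [0.8, 0.1, -0.5]
opening: 0.0459
grip_force: 0.0
```

```bash
python3 look.py w2.png
```

```text
3.3 [0.5329 0.002  0.2432] [ 1.0000e-03 -3.1409e+00 -1.1000e-03] [ 0.81658763  0.1033961  -0.5176246 ]
catch_left_top [283.7 197.4] 0.64 [0.5489 0.0074 0.095 ]
catch_right_top [221.4 195.4] 0.92 [ 0.547  -0.0496  0.095 ]
run_key_top [347.4 190. ] 0.47 [0.5428 0.066  0.091 ]
lid_front [256.7 243.6] 0.91 [ 0.5956 -0.0186  0.093 ]
deck_vial [258.2 182.2] 0.7 [ 0.5371 -0.0168  0.085 ]
tip px [[278. 248.]
 [335. 248.]
 [220. 248.]]
```

View pics/w2.png

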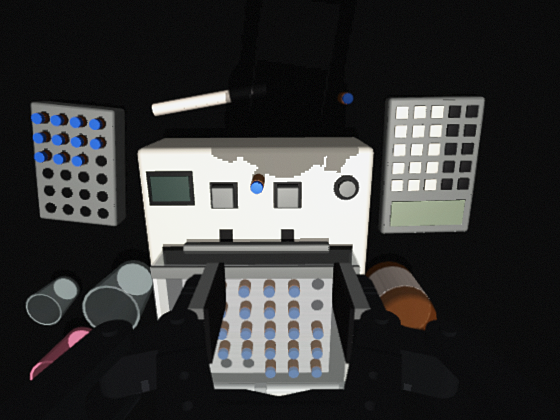

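The picture shows the right button at (223,195), the left at (287,195), the vial at (257,185), the run key at (346,187) and the display at (170,188). The fingertips end near (219,265) and (340,265), and I'll check where that puts the pads.

```bash
python3 - <<'E'
from h import *
o=ctrl.get_obs();R=Ro.from_rotvec(o['tool_rot']).as_matrix();p=o['tool_pos']
for h in (0,.007,.015,.03,.05):
  for x in (.011,-.011):
    print(h,x,[proj('wrist',p+R@np.array([x,s*y,-h]))[0].round().tolist() for s in (1,-1) for y in (.023,.030,.0375)])
print(p+0*p,[onplane('wrist',q,.095).round(4) for q in [(287,195),(223.5,195)]],onplane('wrist',(346,187),.091))
E
```

```text
0 0.011 [[323.0, 226.0], [337.0, 226.0], [351.0, 226.0], [232.0, 226.0], [218.0, 226.0], [204.0, 226.0]]
0 -0.011 [[321.0, 265.0], [335.0, 265.0], [349.0, 265.0], [234.0, 265.0], [221.0, 265.0], [207.0, 265.0]]
0.007 0.011 [[324.0, 231.0], [339.0, 231.0], [354.0, 231.0], [230.0, 231.0], [216.0, 231.0], [201.0, 231.0]]
0.007 -0.011 [[323.0, 272.0], [337.0, 272.0], [351.0, 272.0], [232.0, 272.0], [219.0, 272.0], [204.0, 272.0]]
0.015 0.011 [[326.0, 238.0], [341.0, 238.0], [357.0, 238.0], [228.0, 238.0], [213.0, 238.0], [198.0, 238.0]]
0.015 -0.011 [[325.0, 279.0], [339.0, 279.0], [354.0, 279.0], [230.0, 279.0], [216.0, 279.0], [201.0, 279.0]]
0.03 0.011 [[331.0, 251.0], [347.0, 251.0], [364.0, 251.0], [224.0, 251.0], [208.0, 251.0], [190.0, 251.0]]
0.03 -0.011 [[329.0, 296.0], [344.0, 296.0], [361.0, 296.0], [226.0, 296.0], [211.0, 296.0], [194.0, 296.0]]
0.05 0.011 [[338.0, 273.0], [356.0, 273.0], [376.0, 273.0], [216.0, 273.0], [198.0, 273.0], [178.0, 273.0]]
0.05 -0.011 [[335.0, 323.0], [352.0, 322.0], [371.0, 322.0], [219.0, 323.0], [202.0, 323.0], [183.0, 322.0]]
[0.53171943 0.00198198 0.24370452] [array([0.5466, 0.0099, 0.095 ]), array([ 0.5466, -0.0481,  0.095 ])] [0.5400937  0.06425192 0.091     ]
```

>>> carry_out --moves '[{"x": -0.25, "y": -0.4, "z": 0.6, "turn": 0}, {"x": -0.25, "y": -0.4, "z": 0.6, "turn": 0}, {"x": 0, "y": 0, "z": 0.6, "turn": 0}, {"x": 0, "y": 0, "z": 0.6, "turn": 0}, {"x": 0, "y": 0, "z": 0.6, "turn": 0}, {"x": 0, "y": 0, "z": 0, "turn": 0}, {"x": 0, "y": 0, "z": 0, "turn": 0}, {"x": 0, "y": 0, "z": 0, "turn": 0}]'

```text
t: 4.4
tool_pos: [0.5451, -0.0188, 0.1696]
tool_rot: [-0.001, 3.14, -0.0]
contact_force: [-0.9, 0.1, -0.2]
opening: 0.0462
grip_force: 0.0
```

```bash
python3 look.py w3.png; python3 - <<'E'
import cv2
cv2.imwrite('pics/w3c.png',cv2.resize(cv2.imread('pics/w3.png')[130:380,130:430],None,fx=2,fy=2,interpolation=2))
E
```

```text
4.4 [ 0.5451 -0.0188  0.1696] [-6.0000e-04  3.1399e+00 -5.0000e-04] [-0.92993732  0.0820668  -0.16656546]
catch_left_top [316.9 209.8] 0.92 [0.5502 0.0089 0.095 ]
catch_left_top [237.2 209. ] 0.52 [ 0.5496 -0.0481  0.095 ]
catch_right_top [235.2 208.8] 0.77 [ 0.5493 -0.0495  0.095 ]
run_key_top [394.7 201.2] 0.67 [0.5447 0.0653 0.091 ]
deck_vial [277.6 187.9] 0.83 [ 0.536  -0.0192  0.085 ]
deck_vial [237.6 211.6] 0.61 [ 0.5542 -0.0489  0.085 ]
tip px [[278. 247.]
 [336. 247.]
 [220. 247.]]
```

View pics/w3c.png

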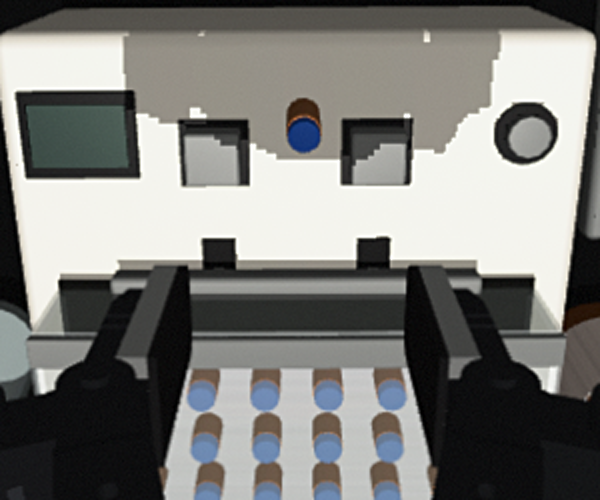

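The crop shows the right button at about (214,160) and the left at (377,160), with the vial between and ahead of them. The pad tips start at rows around 265, which is lower than predicted. I'll descend to just above the caps and compare there, where parallax is small.

>>> carry_out --moves '[{"x": 0, "y": 0, "z": 0.6, "turn": 0}, {"x": 0, "y": 0, "z": 0.6, "turn": 0}, {"x": 0, "y": 0, "z": 0.6, "turn": 0}, {"x": 0, "y": 0, "z": 0.6, "turn": 0}, {"x": 0, "y": 0, "z": 0, "turn": 0}, {"x": 0, "y": 0, "z": 0, "turn": 0}, {"x": 0, "y": 0, "z": 0, "turn": 0}, {"x": 0, "y": 0, "z": 0, "turn": 0}]'

```text
t: 5.5
tool_pos: [0.5453, -0.019, 0.1097]
tool_rot: [-0.0, 3.14, -0.001]
contact_force: [-0.2, -0.6, 0.7]
opening: 0.0462
grip_force: 0.0
```

```bash
python3 look.py w4.png; python3 - <<'E'
from h import *
a=cv2.resize(cv2.imread('pics/w4.png')[150:350,140:420],None,fx=2,fy=2,interpolation=2)
save('scene','s4.png'); b=cv2.resize(cv2.imread('pics/s4.png')[130:260,200:340],None,fx=3,fy=3,interpolation=2)
c=np.zeros((400,800,3),np.uint8); c[:,:560]=a; b=cv2.resize(b,(240,223)); c[:223,560:]=b
cv2.imwrite('pics/c4.png',c)
E
```

```text
5.5 [ 0.5453 -0.019   0.1097] [-3.0000e-04  3.1397e+00 -5.0000e-04] [-0.1840873  -0.63405332  0.68020508]
catch_left_top [329.8 242.5] 0.78 [0.5493 0.0101 0.095 ]
catch_left_top [101.3 331.4] 0.35 [ 0.6091 -0.1281  0.095 ]
catch_right_top [222.6 242.6] 0.61 [ 0.5491 -0.0496  0.095 ]
catch_right_top [399.4  83.2] 0.51 [0.4645 0.041  0.095 ]
run_key_top [429.7 225.4] 0.88 [0.5404 0.0668 0.091 ]
lid_front [280.1 311.1] 0.69 [ 0.5943 -0.0175  0.093 ]
deck_vial [279.3 216.7] 0.65 [ 0.5369 -0.0179  0.085 ]
deck_vial [278.3 307.8] 0.49 [ 0.5972 -0.0186  0.085 ]
tip px [[277. 248.]
 [336. 248.]
 [219. 248.]]
```

View pics/c4.png

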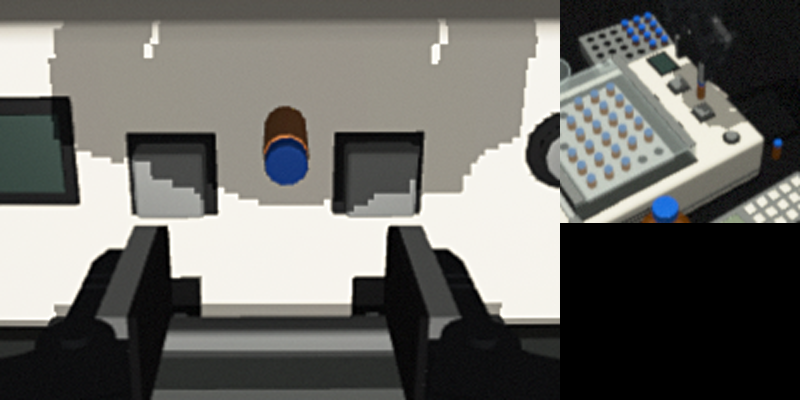

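The wrist crop shows the caps at (171,180) and (382,180), with the vial clear of both fingers and the fingertips at about (151,227) and (404,227). It doesn't settle how high the fingertips are, so I'll check in the scene view with projected points.

```bash
python3 - <<'E'
from h import *
a=cv2.imread('pics/s4.png')[90:210,230:330]; a=cv2.convertScaleAbs(cv2.LUT(a,(255*(np.arange(256)/255.)**.5).astype(np.uint8)))
a=cv2.resize(a,None,fx=5,fy=5,interpolation=2)
p=np.array([.5453,-.019,.1097])
def dot(P,col):
    for q in proj('scene',P): cv2.circle(a,tuple(int(v) for v in (q-[230,90])*5),4,col,-1)
dot([p+[-.011,s*.027,.007] for s in(1,-1)],(0,0,255))
dot([p+[-.011,s*.027,.033] for s in(1,-1)],(0,255,0))
dot([[.548,.011,.095],[.548,-.049,.095]],(255,0,255))
cv2.imwrite('pics/s4c.png',a)
E
```

```text
(no output)
```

View pics/s4c.png

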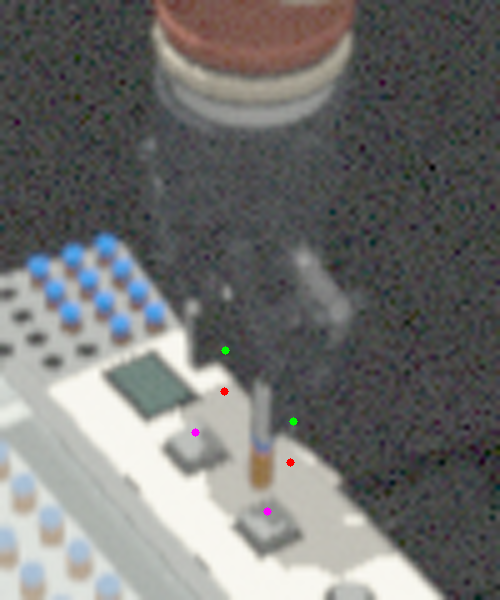

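The scene view and the wrist view agree: the caps are at (190,445) and (265,522) in this crop, and the fingertips at (190,360) and (262,440). So the tips stand about 32 mm behind the TCP, roughly 55 mm apart, and need a little more opening. I'll step down with care.

>>> carry_out --grip 52 --moves '[{"x": 0, "y": 0, "z": 0.2, "turn": 0}, {"x": 0, "y": 0, "z": 0.2, "turn": 0}, {"x": 0, "y": 0, "z": 0.2, "turn": 0}, {"x": 0, "y": 0, "z": 0, "turn": 0}, {"x": 0, "y": 0, "z": 0, "turn": 0}, {"x": 0, "y": 0, "z": 0, "turn": 0}, {"x": 0, "y": 0, "z": 0, "turn": 0}, {"x": 0, "y": 0, "z": 0, "turn": 0}]'

```text
t: 6.65
tool_pos: [0.5447, -0.0188, 0.0939]
tool_rot: [-0.0, 3.141, -0.0]
contact_force: [0.6, 0.6, 0.6]
opening: 0.0519
grip_force: 0.0
```

```bash
python3 look.py w5.png; python3 - <<'E'
from h import *
a=cv2.resize(cv2.imread('pics/w5.png')[150:350,140:420],None,fx=2,fy=2,interpolation=2)
save('scene','s5.png'); b=cv2.imread('pics/s5.png')[130:210,250:310]
b=cv2.LUT(b,(255*(np.arange(256)/255.)**.5).astype(np.uint8)); b=cv2.resize(b,(240,320),interpolation=2)
c=np.zeros((400,800,3),np.uint8); c[:,:560]=a; c[:320,560:]=b
cv2.imwrite('pics/c5.png',c)
E
```

```text
6.65 [ 0.5447 -0.0188  0.0939] [-4.0000e-04  3.1412e+00 -1.0000e-04] [0.58352533 0.55400011 0.62883952]
catch_left_top [331.9 256.9] 0.92 [0.5501 0.0093 0.095 ]
catch_right_top [221.1 258.1] 0.85 [ 0.5507 -0.0482  0.095 ]
catch_right_top [278.1 321.7] 0.32 [ 0.5895 -0.0187  0.095 ]
run_key_top [438.8 244. ] 0.81 [0.5447 0.0662 0.091 ]
lid_front [277.6 331.8] 0.96 [ 0.5975 -0.0189  0.093 ]
lid_front [ 17.5 182.5] 0.36 [ 0.5104 -0.1494  0.093 ]
deck_vial [282.  224.2] 0.91 [ 0.5356 -0.0165  0.085 ]
tip px [[278. 247.]
 [336. 247.]
 [220. 247.]]
```

View pics/c5.png

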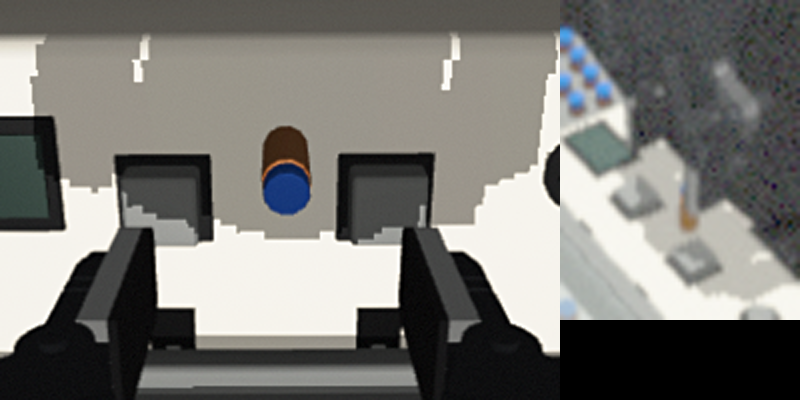

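The wrist crop shows the caps centred at (165,205) and (388,205) and the pads at (137,228) and (419,228), symmetric about them, with the vial clear between. At tip depth the spacing now works out to about 60 mm. I'll descend towards contact.

>>> carry_out --moves '[{"x": 0, "y": 0, "z": 0.2, "turn": 0}, {"x": 0, "y": 0, "z": 0.2, "turn": 0}, {"x": 0, "y": 0, "z": 0.2, "turn": 0}, {"x": 0, "y": 0, "z": 0.2, "turn": 0}, {"x": 0, "y": 0, "z": 0.1, "turn": 0}, {"x": 0, "y": 0, "z": 0, "turn": 0}, {"x": 0, "y": 0, "z": 0, "turn": 0}, {"x": 0, "y": 0, "z": 0, "turn": 0}]'

```text
t: 7.8
tool_pos: [0.5448, -0.0189, 0.0714]
tool_rot: [-0.0, 3.141, -0.0]
contact_force: [-0.1, -0.4, -0.6]
opening: 0.0517
grip_force: 0.0
```

```bash
python3 look.py w6.png; python3 - <<'E'
from h import *
a=cv2.resize(cv2.imread('pics/w6.png')[150:350,140:420],None,fx=2,fy=2,interpolation=2)
save('scene','s6.png'); b=cv2.imread('pics/s6.png')[130:210,250:310]
b=cv2.LUT(b,(255*(np.arange(256)/255.)**.5).astype(np.uint8)); b=cv2.resize(b,(240,320),interpolation=2)
c=np.zeros((400,800,3),np.uint8); c[:,:560]=a; c[:320,560:]=b
cv2.imwrite('pics/c6.png',c)
E
```

```text
7.8 [ 0.5448 -0.0189  0.0714] [-4.000e-04  3.141e+00 -2.000e-04] [-0.08100881 -0.38348992 -0.64835606]
catch_left_top [340.3 274.3] 0.76 [0.5484 0.01   0.095 ]
catch_left_top [542.4 196.4] 0.28 [0.5111 0.0971 0.095 ]
catch_right_top [210.5 276.7] 0.56 [ 0.5495 -0.0497  0.095 ]
run_key_top [458.1 259.4] 0.87 [0.5429 0.0659 0.091 ]
lid_front [278.9 353.8] 0.55 [ 0.5943 -0.0182  0.093 ]
deck_vial [281.8 245.6] 0.83 [ 0.5382 -0.0168  0.085 ]
tip px [[278. 247.]
 [336. 247.]
 [219. 247.]]
```

View pics/c6.png

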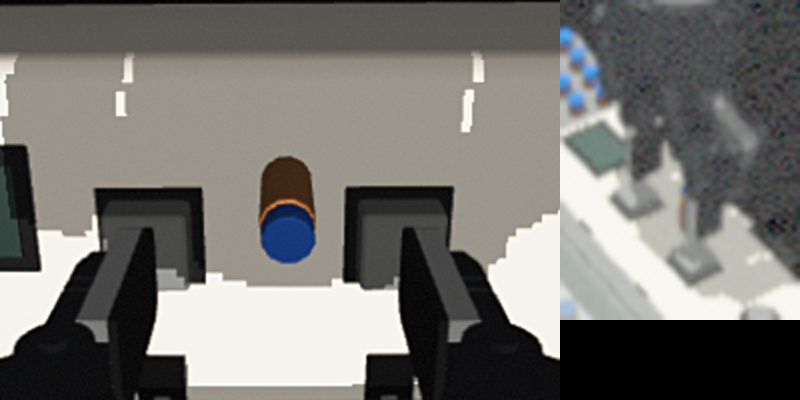

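The caps are now at (150,245) and (402,245) in the crop, the tips are converging over them about 18 mm above, and the vial stands clear. My picture budget is used up, so I continue by force and network marks.

>>> carry_out --moves '[{"x": 0, "y": 0, "z": 0.15, "turn": 0}, {"x": 0, "y": 0, "z": 0.15, "turn": 0}, {"x": 0, "y": 0, "z": 0.1, "turn": 0}, {"x": 0, "y": 0, "z": 0.1, "turn": 0}, {"x": 0, "y": 0, "z": 0, "turn": 0}, {"x": 0, "y": 0, "z": 0, "turn": 0}, {"x": 0, "y": 0, "z": 0, "turn": 0}, {"x": 0, "y": 0, "z": 0, "turn": 0}]'

```text
t: 8.95
tool_pos: [0.5445, -0.0188, 0.0588]
tool_rot: [0.0, -3.141, 0.0]
contact_force: [-2.1, 0.0, 2.1]
opening: 0.052
grip_force: 1.4
```

>>> carry_out --moves '[{"x": 0, "y": 0, "z": 0.06, "turn": 0}, {"x": 0, "y": 0, "z": 0.06, "turn": 0}, {"x": 0, "y": 0, "z": 0, "turn": 0}, {"x": 0, "y": 0, "z": 0, "turn": 0}, {"x": 0, "y": 0, "z": 0, "turn": 0}, {"x": 0, "y": 0, "z": 0, "turn": 0}, {"x": 0, "y": 0, "z": 0, "turn": 0}, {"x": 0, "y": 0, "z": 0, "turn": 0}]'

```text
t: 9.75
tool_pos: [0.5446, -0.0188, 0.056]
tool_rot: [-0.0, 3.142, -0.0]
contact_force: [-2.3, 0.0, 4.8]
opening: 0.0519
grip_force: 2.5
```

>>> carry_out --moves '[{"x": 0, "y": 0, "z": 0.07, "turn": 0}, {"x": 0, "y": 0, "z": 0.07, "turn": 0}, {"x": 0, "y": 0, "z": 0, "turn": 0}, {"x": 0, "y": 0, "z": 0, "turn": 0}, {"x": 0, "y": 0, "z": 0, "turn": 0}, {"x": 0, "y": 0, "z": 0, "turn": 0}, {"x": 0, "y": 0, "z": 0, "turn": 0}, {"x": 0, "y": 0, "z": 0, "turn": 0}]'

```text
t: 10.55
tool_pos: [0.5447, -0.0188, 0.0531]
tool_rot: [0.0, -3.142, 0.0]
contact_force: [-5.5, 1.4, 8.6]
opening: 0.0519
grip_force: 4.2
```

```bash
cat > lid.py <<'E'
from h import *
for i in range(3):
    o=ctrl.get_obs(); print(o['t'],o['tool_pos'].round(4),o['contact_force'].round(2),o['wrist_torque'].round(3),o['grip_force'])
    for n in('top','scene','wrist'):
        ctrl.get_image(n); r=ctrl.mark_of(n,'lid_front')[:1]; print(n,[(np.round(v['pixel'],1),round(v['confidence'],2)) for v in r])
for n in('top','scene','wrist'): print(n,'shut/open',proj(n,[[.595,-.019,.093],[.607,-.019,.153]]).round(1).tolist())
E
python3 lid.py
```

```text
10.55 [ 0.5447 -0.0188  0.0531] [-5.49  1.4   8.63] [ 0.11   0.855 -0.009] 4.189129024744034
top [(array([295.3, 210.2]), 0.97)]
scene [(array([254.8, 183.8]), 0.57)]
wrist []
10.85 [ 0.5447 -0.0188  0.0531] [-4.08  0.74  8.56] [0.116 0.82  0.008] 4.1887204349040985
top [(array([292.1, 210.8]), 0.92)]
scene [(array([257.8, 182.7]), 0.72)]
wrist []
11.15 [ 0.5447 -0.0188  0.0531] [-5.61  0.66  8.89] [0.143 0.89  0.02 ] 4.18920211493969
top [(array([291.9, 209.8]), 0.88)]
scene [(array([257.6, 180.9]), 0.64)]
wrist []
top shut/open [[294.1, 210.0], [296.2, 201.3]]
scene shut/open [[259.0, 193.0], [254.0, 176.3]]
wrist shut/open [[277.1, 382.0], [276.2, 547.9]]
```

The lid is rising: the scene mark has moved from row 193 to 181. I'll relieve the small sideways force by moving 1 mm away from the lid while still holding both buttons.

>>> carry_out --moves '[{"x": 0.04, "y": 0, "z": 0, "turn": 0}, {"x": 0, "y": 0, "z": 0, "turn": 0}, {"x": 0, "y": 0, "z": 0, "turn": 0}, {"x": 0, "y": 0, "z": 0, "turn": 0}, {"x": 0, "y": 0, "z": 0, "turn": 0}, {"x": 0, "y": 0, "z": 0, "turn": 0}, {"x": 0, "y": 0, "z": 0, "turn": 0}, {"x": 0, "y": 0, "z": 0, "turn": 0}]'

```text
t: 12.25
tool_pos: [0.5447, -0.0188, 0.0536]
tool_rot: [-0.0, 3.139, -0.0]
contact_force: [-2.0, 0.6, 7.5]
opening: 0.0522
grip_force: 4.0
```

```bash
python3 lid.py
```

```text
12.25 [ 0.5447 -0.0188  0.0536] [-2.    0.61  7.53] [0.157 0.463 0.016] 3.951476365327835
top [(array([294.3, 207.6]), 0.8)]
scene [(array([255.4, 177.9]), 0.56)]
wrist []
12.55 [ 0.5447 -0.0189  0.0536] [-1.74  1.55  6.54] [ 0.177  0.436 -0.046] 3.951392099261284
top [(array([290.8, 204.2]), 0.68)]
scene [(array([253.5, 175.4]), 0.64)]
wrist []
12.85 [ 0.5447 -0.0188  0.0536] [-2.65  1.11  8.75] [0.227 0.421 0.031] 3.951498046517372
top [(array([293.1, 205.2]), 0.63)]
scene []
wrist [(array([431.5,  84.4]), 0.59)]
top shut/open [[294.1, 210.0], [296.2, 201.3]]
scene shut/open [[259.0, 193.0], [254.0, 176.3]]
wrist shut/open [[277.2, 381.0], [276.3, 545.9]]
```

>>> carry_out --moves '[{"x": 0, "y": 0, "z": 0, "turn": 0}, {"x": 0, "y": 0, "z": 0, "turn": 0}, {"x": 0, "y": 0, "z": 0, "turn": 0}, {"x": 0, "y": 0, "z": 0, "turn": 0}, {"x": 0, "y": 0, "z": 0, "turn": 0}, {"x": 0, "y": 0, "z": 0, "turn": 0}, {"x": 0, "y": 0, "z": 0, "turn": 0}, {"x": 0, "y": 0, "z": 0, "turn": 0}]'

```text
t: 13.95
tool_pos: [0.5447, -0.0188, 0.0536]
tool_rot: [-0.0, 3.139, -0.0]
contact_force: [-3.4, 1.0, 8.7]
opening: 0.0522
grip_force: 4.0
```

```bash
cat > still.py <<'E'
from h import *
def g(n): return np.mean([cv2.GaussianBlur(cv2.cvtColor(ctrl.get_image(n),cv2.COLOR_RGB2GRAY),(3,3),0).astype(float) for _ in range(3)],0)
a=g('scene');[ctrl.get_image('top') for _ in range(8)];b=g('scene')
d=np.abs(a-b)[150:280,160:320]; print('diff lid area',d.max(),d.mean())
for n in('top','scene'):
    for _ in range(2):
        ctrl.get_image(n); print(n,[(np.round(v['pixel'],1),round(v['confidence'],2)) for v in ctrl.mark_of(n,'lid_front')[:1]])
o=ctrl.get_obs(); print(o['t'],o['tool_pos'].round(4),o['contact_force'].round(2),o['grip_force'])
E
python3 still.py
```

```text
diff lid area 4.333333333333332 0.5237660256410258
top [(array([294.5, 202.9]), 0.66)]
top [(array([292.2, 201.5]), 0.58)]
scene [(array([253.7, 175. ]), 0.81)]
scene [(array([253.6, 175.7]), 0.56)]
15.05 [ 0.5447 -0.0189  0.0536] [-4.04  0.08  8.24] 3.951485976576805
```

The marks match the open position (top row about 202, scene row about 175) and nothing is moving. I'll release straight up and then back away.

>>> carry_out --moves '[{"x": 0, "y": 0, "z": -0.2, "turn": 0}, {"x": 0, "y": 0, "z": -0.4, "turn": 0}, {"x": 0, "y": 0, "z": -0.6, "turn": 0}, {"x": 0, "y": 0, "z": -0.8, "turn": 0}, {"x": 0.1, "y": 0, "z": -0.8, "turn": 0}, {"x": 0.2, "y": 0, "z": -0.8, "turn": 0}, {"x": 0.4, "y": 0, "z": -0.8, "turn": 0}, {"x": 0.5, "y": 0, "z": -0.8, "turn": 0}]'

```text
t: 15.85
tool_pos: [0.5134, -0.0189, 0.1836]
tool_rot: [-0.0, 3.141, -0.0]
contact_force: [-0.4, 0.4, 0.3]
opening: 0.0521
grip_force: 0.0
```

>>> carry_out --moves '[{"x": 0.7, "y": 0, "z": -0.5, "turn": 0}, {"x": 0.7, "y": 0, "z": -0.5, "turn": 0}, {"x": 0.7, "y": 0, "z": 0, "turn": 0}, {"x": 0.5, "y": 0, "z": 0, "turn": 0}, {"x": 0, "y": 0, "z": 0, "turn": 0}, {"x": 0, "y": 0, "z": 0, "turn": 0}, {"x": 0, "y": 0, "z": 0, "turn": 0}, {"x": 0, "y": 0, "z": 0, "turn": 0}]'

```text
t: 16.65
tool_pos: [0.4489, -0.0189, 0.207]
tool_rot: [0.0, -3.141, -0.0]
contact_force: [-0.0, -0.9, 0.8]
opening: 0.0517
grip_force: 0.0
```

```bash
python3 still.py; python3 - <<'E'
from h import *
for n in('wrist','scene','top'):
    ctrl.get_image(n)
    for q,z in [('catch_left_top',.095),('catch_right_top',.095),('deck_vial',.085),('bench_vial',0)]:
        for r in ctrl.mark_of(n,q)[:1]: print(n,q,np.round(r['pixel'],1),round(r['confidence'],2),onplane(n,r['pixel'],z).round(4))
E
```

```text
diff lid area 4.666666666666668 0.5119070512820515
top [(array([294.4, 201.7]), 0.87)]
top [(array([294.5, 206.1]), 0.84)]
scene [(array([253.6, 174.7]), 0.64)]
scene [(array([252.7, 175.7]), 0.58)]
17.75 [ 0.4485 -0.0188  0.2071] [0.34 0.79 0.53] 0.0
wrist catch_left_top [309.9 298.9] 0.91 [0.5494 0.0093 0.095 ]
wrist catch_right_top [244.4 299. ] 0.97 [ 0.5495 -0.0492  0.095 ]
wrist deck_vial [279.9 284.2] 0.9 [ 0.5402 -0.0175  0.085 ]
wrist bench_vial [361.4 181.2] 0.5 [0.4648 0.0698 0.    ]
scene catch_left_top [279.5 193.4] 0.38 [0.5576 0.0088 0.095 ]
scene catch_right_top [265.  179.8] 0.47 [ 0.562  -0.0451  0.095 ]
scene deck_vial [282.  184.6] 0.43 [ 0.5317 -0.0187  0.085 ]
scene bench_vial [268.1 175.1] 0.66 [ 0.4951 -0.1337  0.    ]
top catch_left_top [277.7 232. ] 0.52 [0.5476 0.015  0.095 ]
top catch_right_top [309.5 231.2] 0.56 [ 0.5507 -0.0522  0.095 ]
top deck_vial [293.2 188.2] 0.59 [ 0.6428 -0.0167  0.085 ]
top bench_vial [358.7 182.1] 0.55 [ 0.6727 -0.1741  0.    ]
```

The lid stays at its stop, the buttons are released, the deck vial hasn't moved and the robot touches nothing. I'll hand it in.

```bash
python3 -c "
from station import ctrl
print(ctrl.finish_job())"
```

```text
the job is handed in; nothing more can be done
None
```

I pressed both catch buttons together and held them until the lid was up at its stop. Then I let them go and backed the arm clear, and handed in the job at about 18 s. The lid was still up in the last images, the deck vial had not moved, and the result of the judging was not shown.

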